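# Square up the headboard of an infant length board

### The job

The tilting headboard of the wooden infant length board leans in over the bed. Take the aluminium square out of the tray, set its foot flat on the bed and, with the square alone and not the hand, push the headboard back until foot and blade lie flush on bed and headboard without a gap; hold it pressed so, about 12 N down and 12 N forwards (over 40 N marks the wood), for a good second. Then stand the square upright in the tray again, leaving the headboard square and the other things where they are.

Things in the scene. Friction and masses are not known exactly. Their poses are not given: they have to be found in the camera images.
- length_board: Wooden infant length board, bed 480 x 160 mm, fixed to the bench. Origin on the bench under the bed's centre; x along the bed to the tilting headboard, z up. Fixed footboard at the other end: inner face at x = -190 mm, 137 mm high. Steel cheek plates with black knobs, up to 82 mm over the bench and out to y = +-97 mm, carry the headboard's pivots at x = 212.5 mm.
- bed: The flat wooden bed of the length board (first face). Same origin and axes as length_board; top face at z = 30 mm, clear from the footboard to the headboard, which leans in over it.
- headboard: Headboard, 150 (y) x 121 high x 15 mm, on a pivot along y, its origin: x = 212.5, z = 65 mm of the length board; own z up along it. Inner face (second face) at own x = -7.5, z = -32 to 89 mm: at x = 205 mm of the length board when square. Leans in 0.07 to 0.16 rad at first. Stiff pivot (0.25 N m) stays where left, can pass square; the square, flat on the bed and pushed home, stops it square.
- square: Flanged aluminium try square, 0.17 to 0.35 kg, upright in the tray. Origin at the underside; x to the blade, z up. Foot 30 wide (y), 8 thick, x = -55 to 40 mm. Blade 30 wide, its outer working face at x = 45, z = 11 to 110 mm; the heel between is relieved. Web 10 mm thick (y = +-5), x = -24 to 37, z = 7 to 86 mm: grip it across y at about x = -4, z = 68 mm.
- tray: White enamelled tray, 304 (x) x 200 (y) x 48 mm, fixed, left or right of the length board. Origin under its centre, x along its length; its dark rubber liner is a flat floor 11 mm above the origin, x = -118 to 118, y = -75 to 75 mm. The square starts near x = 30, y = -25 mm and goes back anywhere on this floor clear of the other things.
- tape_roll: Roll of plaster tape, 66 mm across, 25 mm high, lying in the tray near its x = -90 mm end; leave it. Origin at the centre of its underside.
- forceps: Forceps, 17 x 141 x 9 mm, lying in the tray along its +y side (about y = 56 mm); leave it. Origin at the centre of its underside.
- stamp: Wooden-handled stamp, 27 x 54 x 75 mm, standing on the blue ledger on the other side of the length board; leave it. Origin at the centre of its underside.
- marker: Black marker, 13 x 130 x 15 mm, lying on the ledger; leave it. Origin at the centre of its underside.

How it is judged:
By the outcome, as a careful person would: the job done as asked, in the order asked, and still so for the second after the job is handed in, with the robot touching nothing.
It also fails if it takes over 69 s, if anything falls off the work surface, if the arm or the gripper's body presses on something with over 40 N, if the wrist force passes 120 N, or if a joint passes its speed limit or range.

### The arm

A 6-joint arm with a two-finger parallel gripper is mounted at the origin on a cart in front of the work surface, level with it; the furniture and walls round the work are solid. World frame = base frame: x ahead of the robot, y to its left, z up, the work surface at z = 0. Lengths are in mm, angles in rad, forces in N, time in s.
With the tool pointing down it reaches from about 275 to 1000 mm from the base axis. Payload 8.4 kg.
Tool frame: the origin (TCP) lies between the finger pads; the fingertips stand r.finger_overhang ahead of it and the grasp point (between the pads) is the TCP (r.finger_overhang is the distance from the TCP to the fingertips, in mm); z points along the fingers, y is the line along which they close (so a half turn about z gives the same grasp; the last joint's range is limited). The gripper opens to 85 mm and grips with 20 to 120 N. Pads are 22 mm wide; open, the fingers measure 114 mm over their backs; the gripper's body (76 mm by 85 mm) begins 54 mm behind the grasp point. The pads swing forward as they close: fully open they stand 13 mm farther back than shut.
Start: joints at [1.298, 0.353, 1.633, -0, 1.155, -0.002], TCP at [167.187, 602.226, 222.381] pointing down, gripper open.
Joint ranges: [-2.63, 2.63], [-0.92, 2.1], [0.06, 2.66], [-1.3, 4.44], [0, 2.69], [-3.02, 3.02]. Speed limits (rad/s): [2.22, 2.22, 2.79, 3.14, 3.14, 3.14].

### API

Orientations are given as [roll, pitch, yaw] about the fixed x, y, z axes, in that order (R = Rz(yaw) Ry(pitch) Rx(roll)).
In Python, from rig import r, cams, sign_off gives the robot as it stands.
- The arm moves only by the shell command python3 -m crank 'ROWS' [FORCE]. ROWS is JSON, a list of rows, each a list of 7 numbers: the shift along the tool's x, y, z in m, then the turn, a rotation vector about the tool's x, y, z in rad, then the closure, from 0 (fully open) to 1 (shut). In form: [[dx, dy, dz, ax, ay, az, gripper], ...]. A call has 1 to 5 rows; each row is the pose to reach, as a shift and turn from the pose commanded when the call began, along the tool's axes at that moment; what a row does not reach only later rows make up. A row lasts 1/10 s, in which the tool goes at most 50 mm and 8.59 degrees, less where a joint would pass 70% of its speed; a pose out of reach is approached as far as the arm can. A call with a gripper value outside its range is refused whole. The fingers move at their own pace and stop on an object; FORCE is the grip in N (left out, the last holds). Time passes only in rows, so rows that repeat a pose let the fingers close. It gives the time, the measured TCP pose, the force, the opening and the grip force at its end, in the units of the state.
- r.sense(): the state, without advancing time (a new reading comes with each control period).
- cams.grab_frame(name): name is "scene" or "top" or "wrist"; returns a dict with "image" (480x640x3 uint8, red, green, blue), "fx", "fy", "cx", "cy" (pixels), "position" and "orientation" of the camera in the world. Camera axes: x right, y down, z forward; pixel columns grow to the right and rows downward; lengths in mm; the calibration is good to about 2 mm. A picture is of the moment at which its call begins. There is no depth.
- sign_off(): hands the job in; it is judged then, once.
The state is a dict: "clock": time; "qpos": joint angles; "qvel": joint speeds; "joint_efforts": joint torques, N m; "eef_pos": TCP position; "tcp_rot": TCP orientation; "contact_force": force on the tool from outside, world axes, zero at the start; "wrist_torque": the same for the moment, N m; "opening": opening from 0.0 (shut) to 1.0 (fully open); "grasp_force": force on a finger pad.
Only numpy, scipy, OpenCV 4.12 (cv2) and the standard library are available. Lean on these libraries where they do the work, as an engineer would, in place of code of your own. Each camera call takes 0.05 s, during which the arm holds its last target. There are 200 camera calls.

## Working session

There is one attempt and no reset: what is moved stays moved. The work goes in short steps, Python scripts to look and compute and a shell command to move; the robot and the scene stay as the last step left them, time stands still between calls to the robot, and variables do not carry over. Pictures are saved under pics/ and viewed, at most 10 in all, crops included, and the job is handed in when it is done.

```bash
ls; mkdir -p pics; cat > h.py <<'E'
import numpy as np, cv2
from scipy.spatial.transform import Rotation as Ro
from rig import r, cams, sign_off
def grab(n, f):
    d=cams.grab_frame(n); cv2.imwrite(f, d["image"][:,:,::-1])
    import pickle; e={k:d[k] for k in d if k!="image"}; pickle.dump(e,open(f+".pkl","wb")); return d
def load(f):
    import pickle; return pickle.load(open(f+".pkl","rb"))
def Rm(o):
    o=np.array(o,float); return o if o.shape==(3,3) else Ro.from_euler('xyz',o).as_matrix() if o.size==3 else Ro.from_quat(o).as_matrix()
def px2w(d,u,v,z):
    ray=Rm(d["orientation"])@[(u-d["cx"])/d["fx"],(v-d["cy"])/d["fy"],1]
    p=np.array(d["position"]); return p+ray*(z-p[2])/ray[2]
def w2px(d,P):
    c=(np.atleast_2d(P)-d["position"])@Rm(d["orientation"]); return np.c_[d["fx"]*c[:,0]/c[:,2]+d["cx"],d["fy"]*c[:,1]/c[:,2]+d["cy"]]
E
python3 - <<'E'
from h import *
print(r.sense(), r.finger_overhang)
for n in("top","scene"):
    d=grab(n,f"pics/{n}0.png"); print({k:d[k] for k in d if k!="image"})
E
```

```text
pics
{'clock': 0.0, 'qpos': array([ 1.29760233e+00,  3.53626183e-01,  1.63417184e+00, -1.46262018e-05,
        1.15518551e+00, -2.40586134e-03]), 'qvel': array([ 0.00046119, -0.00080819,  0.00088205, -0.00074338, -0.00051525,
       -0.00061487]), 'joint_efforts': array([ 5.51807490e-03, -6.05262566e+01, -3.42069805e+01,  4.30257742e-04,
        9.36729979e-03,  1.45637409e-05]), 'eef_pos': array([167.05372041, 601.73700774, 221.65927272]), 'tcp_rot': array([-3.14020175e+00,  1.00265453e-05,  2.87081044e+00]), 'contact_force': array([ 0.9291458 , -0.16944718,  0.70124635]), 'wrist_torque': array([-0.02855563,  0.0228085 ,  0.05711793]), 'grasp_force': 0.0, 'opening': 1.0028350862219355} 19.0
{'fx': 458.10920165942076, 'fy': 458.10920165942076, 'cx': 316.09910028019686, 'cy': 235.00726472884685, 'position': array([ 447.98476272,  -11.10598597, 1103.04814468]), 'orientation': array([-3.03504845,  0.03535099, -1.58996396])}
{'fx': 615.7531251692827, 'fy': 615.7531251692827, 'cx': 316.1914288087785, 'cy': 245.65025789464198, 'position': array([-218.79056234,  952.87863816, 1444.61503481]), 'orientation': array([-2.42404007,  0.01540892, -2.45960903])}
```

View pics/top0.png

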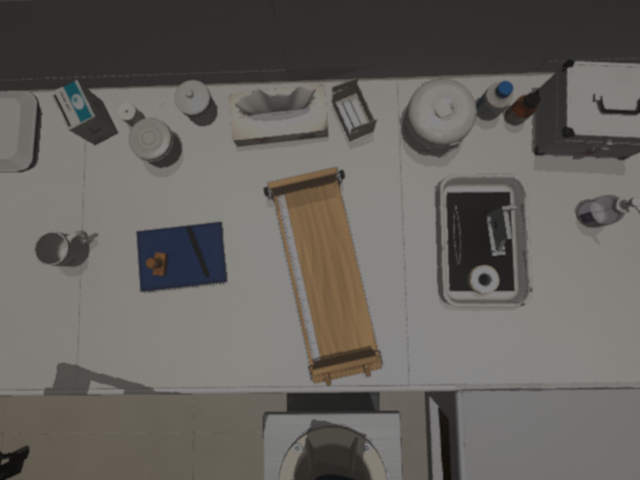

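View pics/scene0.png

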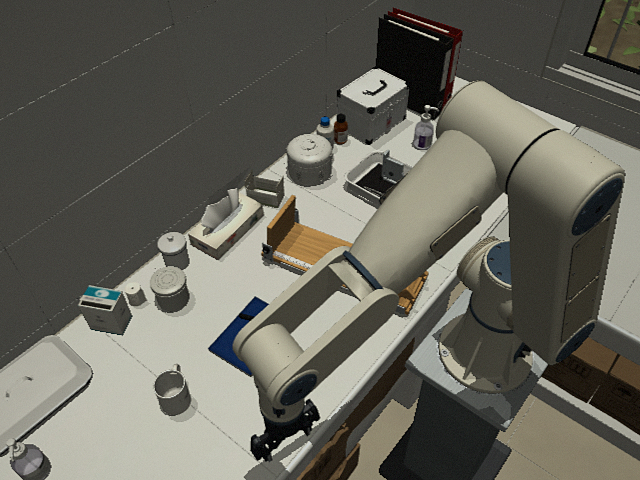

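Top view: up is world +x and left is +y. The board runs from the footboard (345,365) to the headboard (305,182). The tray is at (483,241), with the tape at (484,279), the forceps at (458,234) and the square near (500,230). I'll enlarge both areas.

```bash
python3 - <<'E'
import cv2, numpy as np
a=cv2.imread("pics/top0.png")
A=cv2.resize(a[165:310,430:535],None,fx=4,fy=4,interpolation=cv2.INTER_CUBIC)   # tray
B=cv2.resize(a[160:390,255:390],None,fx=2.5,fy=2.5,interpolation=cv2.INTER_CUBIC)
C=np.zeros((600,780,3),np.uint8); C[:A.shape[0],:A.shape[1]]=A; C[:B.shape[0],430:430+B.shape[1]]=B
cv2.imwrite("pics/crop0.png",cv2.convertScaleAbs(C,alpha=1.5))
E
```

```text
(no output)
```

View pics/crop0.png

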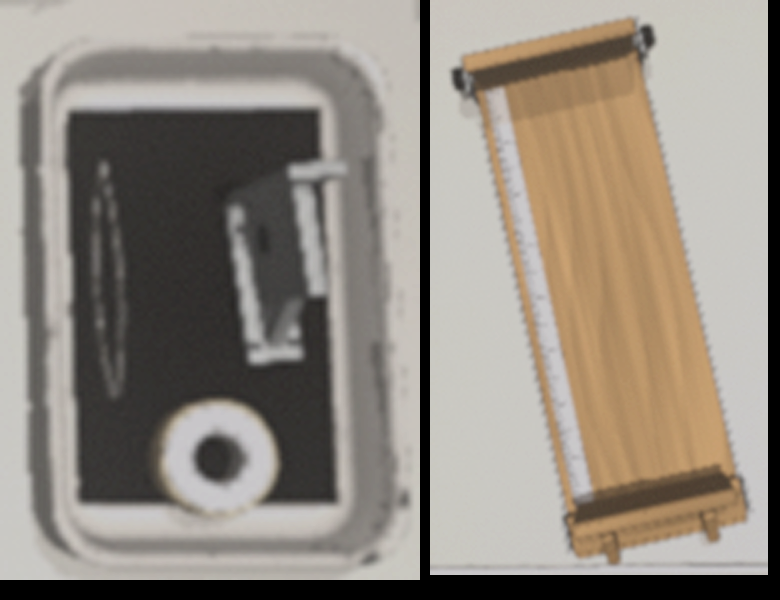

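Crop: liner corners are at (68,110), (320,108), (338,502) and (77,503). The square's foot end is at (248..302,360) and its blade top at (288..346,170). The bed's long edges run (483,95)→(575,510) and (648,70)→(740,478), with the footboard/bed line from (575,500) to (727,468).

```bash
python3 - <<'E'
from h import *
from scipy.optimize import least_squares
d=load("pics/top0.png")
A=lambda u,v:(430+u/4,165+v/4); B=lambda u,v:(255+(u-430)/2.5,160+v/2.5)
def fit(name,objp,pix,z0):
    W=np.array([px2w(d,*p,z0+o[2])[:2] for p,o in zip(pix,objp)]); O=np.array(objp,float)
    def f(q,full=False):
        c,s=np.cos(q[2]),np.sin(q[2]); P=O[:,:2]@np.array([[c,s],[-s,c]])+q[:2]; return (P-W).ravel()
    best=min((least_squares(f,[W[:,0].mean(),W[:,1].mean(),a]) for a in(-2,0,2)),key=lambda s:s.cost)
    print(name,best.x.round(3),"res",best.fun.reshape(-1,2).round(1).tolist()); return best.x
t=fit("tray",[(118,75,11),(118,-75,11),(-118,-75,11),(-118,75,11)],[A(68,110),A(320,108),A(338,502),A(77,503)],0)
s=fit("square",[(-55,15,8),(-55,-15,8),(45,15,110),(45,-15,110)],[A(248,362),A(302,358),A(288,172),A(346,168)],11)
W=np.array([px2w(d,*B(*p),30)[:2] for p in[(483,95),(575,510),(648,70),(740,478),(575,500),(727,468)]])
yy=[80,80,-80,-80]
def g(q):
    c,sn=np.cos(q[2]),np.sin(q[2]); P=(W-q[:2])@np.array([[c,-sn],[sn,c]]); return np.r_[P[:4,1]-yy,P[4:,0]+190]
b=least_squares(g,[400,0,0.2]); print("board",b.x.round(3),b.fun.round(1)); q=b.x
R=np.array([[np.cos(q[2]),-np.sin(q[2])],[np.sin(q[2]),np.cos(q[2])]])
for th in(0,.07,.16):
    P=[(212.5-7.5*np.cos(th)-89*np.sin(th),y,65+89*np.cos(th)-7.5*np.sin(th)) for y in(75,-75)]
    px=w2px(d,[np.r_[R@p[:2]+q[:2],p[2]] for p in P]); print(th,((px-[255,160])*2.5+[430,0]).round(0).tolist())
x=R2=None
c,sn=np.cos(s[2]),np.sin(s[2]); print("grip pt",s[0]-4*c,s[1]-4*sn,"square in tray",((s[:2]-t[:2])@np.array([[np.cos(t[2]),-np.sin(t[2])],[np.sin(t[2]),np.cos(t[2])]])))
E
```

```text
tray [ 5.42707e+02 -3.62538e+02 -2.10000e-02] res [[1.4, 0.7], [0.9, -0.3], [-1.6, 0.2], [-0.7, -0.6]]
square [ 5.60643e+02 -3.96565e+02  8.40000e-02] res [[-2.5, -0.7], [-1.7, 0.7], [1.5, -0.4], [2.6, 0.4]]
board [4.76124e+02 1.26000e+00 1.98000e-01] [-0.5 -3.3  0.8  3.   0.7 -0.7]
0 [[469.0, 58.0], [641.0, 20.0]]
0.07 [[470.0, 66.0], [643.0, 27.0]]
0.16 [[472.0, 75.0], [645.0, 36.0]]
grip pt 556.6570242532754 -396.9000837143716 square in tray [ 18.65210569 -33.6396799 ]
```

```bash
cat >> h.py <<'E'
def wp(points, start=None):
    """points: (pos, yaw) tool pointing down; print the tool-frame shift (m) and turn for each call"""
    s=r.sense(); p=np.array(s["eef_pos"]); R=Rm(s["tcp_rot"])
    for q,yaw in points:
        R2=Rm([np.pi,0,yaw]); q=np.array(q,float)
        print((R.T@(q-p)/1000).round(4).tolist(), Ro.from_matrix(R.T@R2).as_rotvec().round(4).tolist()); p,R=q,R2
E
python3 - <<'E'
from h import *
a=np.array([167,602,222]); b=np.array([557,-397,290])
wp([(a+(b-a)*k/5, 2.87-2.786*k/5) for k in range(1,6)])
E
```

```text
[-0.1285, -0.1715, -0.0137] [-0.0012, 0.0004, 0.558]
[-0.2, -0.0775, -0.0136] [-0.0, -0.0, 0.5572]
[-0.2107, 0.04, -0.0136] [-0.0, -0.0, 0.5572]
[-0.1577, 0.1454, -0.0136] [0.0, -0.0, 0.5572]
[-0.057, 0.2068, -0.0136] [-0.0, -0.0, 0.5572]
```

```bash

python3 -m crank '[[-0.0257,-0.0343,-0.0027,0,0,0.1115,0],[-0.0514,-0.0686,-0.0055,0,0,0.223,0],[-0.0771,-0.1029,-0.008,0,0,0.3344,0],[-0.1028,-0.1372,-0.011,0,0,0.446,0],[-0.1285,-0.1715,-0.0137,0,0,0.557,0]]'
python3 -m crank '[[-0.04,-0.0155,-0.0027,0,0,0.1115,0],[-0.08,-0.031,-0.0055,0,0,0.223,0],[-0.12,-0.0465,-0.008,0,0,0.3344,0],[-0.16,-0.062,-0.011,0,0,0.446,0],[-0.2,-0.0775,-0.0137,0,0,0.557,0]]'
python3 -c "
from h import *
s=r.sense();print(s['contact_force'],s['qpos'].round(2));wp([((401,2.6,262),1.198),((479,-197,276),.641),((557,-397,290),.084)])"
```

```text
clock: 0.6
eef_pos: [245.3, 400.8, 235.9]
tcp_rot: [-3.141, 0.0, 2.31]
contact_force: [2.0, 0.4, 0.7]
opening: 0.996
grasp_force: 0.0
clock: 1.1
eef_pos: [323.4, 201.2, 249.9]
tcp_rot: [3.141, 0.0, 1.753]
contact_force: [1.5, 0.6, 1.0]
opening: 1.002
grasp_force: 0.0
[1.51135861 0.55682353 0.96466727] [ 0.55 -0.08  2.08 -0.    1.14  0.37]
[-0.2094, 0.0404, -0.0121] [0.0002, -0.0, 0.5547]
[-0.1575, 0.1453, -0.014] [-0.0, -0.0, 0.557]
[-0.0571, 0.2069, -0.014] [0.0, -0.0, 0.557]
```

```bash

python3 -m crank '[[-0.042,0.008,-0.0027,0,0,0.111,0],[-0.084,0.016,-0.005,0,0,0.222,0],[-0.126,0.024,-0.008,0,0,0.333,0],[-0.168,0.032,-0.011,0,0,0.444,0],[-0.2097,0.0404,-0.0125,0,0,0.555,0]]' >/dev/null
python3 -m crank '[[-0.0315,0.029,-0.0027,0,0,0.1114,0],[-0.063,0.058,-0.0055,0,0,0.2228,0],[-0.0945,0.087,-0.008,0,0,0.3342,0],[-0.126,0.116,-0.011,0,0,0.4456,0],[-0.1575,0.1453,-0.014,0,0,0.557,0]]'
python3 -m crank '[[-0.0114,0.041,0,0,0,0.1114,0],[-0.0228,0.0825,0,0,0,0.2228,0],[-0.0342,0.124,0.015,0,0,0.3342,0],[-0.0456,0.166,0.03,0,0,0.4456,0],[-0.057,0.207,0.04,0,0,0.557,0]]'
python3 -c "
from h import *
d=grab('wrist','pics/w0.png');print({k:d[k] for k in d if k!='image'});s=r.sense();print(s['eef_pos'],s['tcp_rot'],s['contact_force'],s['qpos'].round(2))"
```

```text
clock: 2.1
eef_pos: [480.7, -196.8, 276.1]
tcp_rot: [-3.141, 0.0, 0.64]
contact_force: [0.7, 0.0, 0.2]
opening: 1.006
grasp_force: 0.0
clock: 2.6
eef_pos: [559.3, -396.2, 234.6]
tcp_rot: [-3.14, 0.001, 0.083]
contact_force: [0.7, 0.7, 0.5]
opening: 1.0
grasp_force: 0.0
{'fx': 395.43453968005, 'fy': 395.43453968005, 'cx': 316.1353426544559, 'cy': 241.2167382587647, 'position': array([ 636.96808173, -389.65967809,  387.6109555 ]), 'orientation': array([ 2.82854355e+00,  5.92532156e-04, -1.48855066e+00])}
[ 560.48872094 -401.42360143  232.42562436] [3.14026142e+00 1.47339801e-03 7.47093985e-02] [ 0.12141551 -2.46698921 -0.82817181] [-0.62  0.44  1.47 -0.    1.22  0.87]
```

View pics/w0.png

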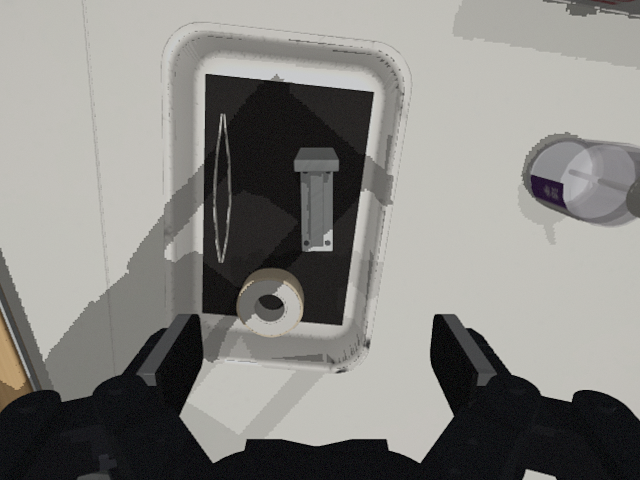

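The wrist view shows the square upright: blade top outer edge at (294,161)–(339,161), foot's rear end at (303,251)–(333,250). The tape and forceps are clear of it.

```bash
python3 - <<'E'
from h import *
from scipy.optimize import least_squares
d=load("pics/w0.png")
O=np.array([(45,15,110),(45,-15,110),(-55,15,8),(-55,-15,8)],float); U=np.array([(294,161),(339,161),(303,251),(333,250)],float)
def pr(q): return w2px(d,np.c_[O[:,:2]@Rm([0,0,q[2]])[:2,:2].T+q[:2],O[:,2]+11])
b=least_squares(lambda q:(pr(q)-U).ravel(),[560,-397,.08]); q=b.x; print(q.round(3),b.fun.round(1))
g=np.r_[q[:2]+Rm([0,0,q[2]])[:2,:2]@[-4,0],79]; print(g)
s=r.sense(); print(s['eef_pos'],s['tcp_rot'])
wp([(g+[0,0,50],q[2]),(g,q[2])])
E
```

```text
[ 5.62415e+02 -3.96576e+02  9.70000e-02] [-0.  -0.2  0.1 -0.9 -0.2  0.6  0.2  1.2]
[ 558.43369798 -396.96495748   79.        ]
[ 560.48872094 -401.42360143  232.42562436] [3.14026142e+00 1.47339801e-03 7.47093985e-02]
[-0.0016, -0.0047, 0.1034] [0.0013, 0.0015, -0.0226]
[0.0, -0.0, 0.05] [0.0, 0.0, 0.0]
```

```bash

python3 -m crank '[[0,0,0.03,0,0,-0.01,0],[0,0,0.06,0,0,-0.01,0],[0,0,0.09,0,0,-0.01,0],[0,0,0.103,0,0,-0.01,0],[0,0,0.103,0,0,-0.01,0]]' 
python3 -c "
from h import *
s=r.sense(); print(s['eef_pos'],s['tcp_rot']); wp([((558.4,-397,79),.095)])"
```

```text
clock: 3.15
eef_pos: [558.2, -393.8, 131.1]
tcp_rot: [-3.139, 0.003, 0.098]
contact_force: [0.1, 0.3, 0.8]
opening: 0.999
grasp_force: 0.0
[ 558.20642434 -393.83689742  131.10236107] [-3.13891818e+00  3.12020940e-03  9.79027969e-02]
[0.0, 0.0033, 0.0521] [-0.0027, 0.0031, 0.0029]
```

```bash

python3 -m crank '[[0,0.001,0.02,0,0,0,0],[0,0.001,0.04,0,0,0,0],[0,0.001,0.05,0,0,0,0],[0,0.001,0.052,0,0,0,0],[0,0.001,0.052,0,0,0,0]]' 
python3 -m crank '[[0,0,0,0,0,0,0],[0,0,0,0,0,0,0],[0,0,0,0,0,0,0.5],[0,0,0,0,0,0,0.6],[0,0,0,0,0,0,0.6]]' 60
python3 -c "
from h import *
s=r.sense(); print(s['contact_force'],s['grasp_force']); wp([((558.4,-397,79),.095)])"
```

```text
clock: 3.65
eef_pos: [560.0, -396.0, 82.3]
tcp_rot: [3.141, -0.001, 0.098]
contact_force: [-0.0, 0.5, -0.4]
opening: 1.002
grasp_force: 0.0
clock: 4.15
eef_pos: [559.6, -395.8, 81.5]
tcp_rot: [3.141, -0.0, 0.098]
contact_force: [0.2, -0.3, 0.2]
opening: 0.515
grasp_force: 0.0
[ 0.22906054 -0.25299264  0.21680688] 0.0
[-0.0013, 0.0011, 0.0025] [0.0002, -0.0001, 0.0028]
```

```bash

python3 -m crank '[[-0.001,0.001,0.0025,0,0,0,0.6],[-0.001,0.001,0.0025,0,0,0,0.8],[-0.001,0.001,0.0025,0,0,0,1],[-0.001,0.001,0.0025,0,0,0,1],[-0.001,0.001,0.0025,0,0,0,1]]' 100
python3 -m crank '[[0,0,0,0,0,0,1],[0,0,0,0,0,0,1],[0,0,0,0,0,0,1]]' 100
python3 -c "
from h import *
s=r.sense(); print(s['wrist_torque'])"
```

```text
clock: 4.65
eef_pos: [558.5, -396.8, 78.8]
tcp_rot: [-3.142, 0.0, 0.098]
contact_force: [-1.6, -0.0, 2.4]
opening: 0.078
grasp_force: 100.2
clock: 4.95
eef_pos: [558.5, -396.8, 78.9]
tcp_rot: [3.142, 0.0, 0.098]
contact_force: [-0.8, 0.6, 2.9]
opening: 0.076
grasp_force: 100.3
[ 0.03061908  0.37895435 -0.00633879]
```

```bash

python3 -m crank '[[0,0,-0.02,0,0,0,1],[0,0,-0.05,0,0,0,1],[0,0,-0.09,0,0,0,1],[0,0,-0.12,0,0,0,1],[0,0,-0.12,0,0,0,1]]'
python3 -m crank '[[0,0,0,0,0,0,1],[0,0,0,0,0,0,1],[0,0,0,0,0,0,1]]'
python3 - <<'E'
from h import *
s=r.sense(); print(s['contact_force'],s['wrist_torque'],s['grasp_force'])
q=np.array([476.1,1.3,.198]); g=q[:2]+Rm([0,0,q[2]])[:2,:2]@[105-4,0]; print(g)
a=s['eef_pos']; b=np.r_[g,199]; wp([(a+(b-a)/2,.148),(b,.198)])
d=grab("wrist","pics/w1.png")
E
```

```text
clock: 5.45
eef_pos: [561.0, -398.3, 203.6]
tcp_rot: [3.137, -0.006, 0.098]
contact_force: [-0.1, -0.1, -1.9]
opening: 0.077
grasp_force: 99.7
clock: 5.75
eef_pos: [557.8, -396.2, 196.8]
tcp_rot: [-3.14, 0.002, 0.098]
contact_force: [-0.3, -0.7, -1.6]
opening: 0.077
grasp_force: 99.7
[-0.2871885  -0.74765349 -1.61183064] [-0.00796164 -0.00797598 -0.0799516 ] 99.66540813446045
[575.12665757  21.16758896]
[0.029, -0.2068, -0.0008] [-0.0021, 0.0022, -0.0502]
[0.0393, -0.2051, -0.0011] [0.0, 0.0, -0.05]
```

View pics/w1.png

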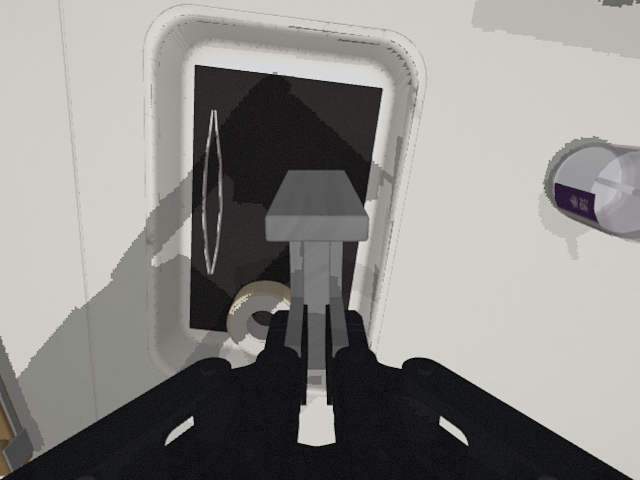

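The square is held straight: blade top edge (266..368,240), web between the pads, tray otherwise undisturbed. Carrying it over to the bed.

```bash

python3 -m crank '[[0.006,-0.041,0,0,0,-0.01,1],[0.012,-0.083,0,0,0,-0.02,1],[0.017,-0.124,0,0,0,-0.03,1],[0.023,-0.165,0,0,0,-0.04,1],[0.029,-0.207,0,0,0,-0.05,1]]'
python3 -m crank '[[0.008,-0.041,0,0,0,-0.01,1],[0.016,-0.082,0,0,0,-0.02,1],[0.024,-0.123,0,0,0,-0.03,1],[0.032,-0.164,0,0,0,-0.04,1],[0.039,-0.205,0,0,0,-0.05,1]]'
python3 -m crank '[[0,0,0,0,0,0,1],[0,0,0,0,0,0,1],[0,0,0,0,0,0,1],[0,0,0,0,0,0,1],[0,0,0,0,0,0,1]]'
python3 - <<'E'
from h import *
s=r.sense(); print(s['contact_force'],s['wrist_torque'],s['grasp_force'])
wp([((575.1,21.2,110),.198)])
d=grab("wrist","pics/w2.png"); d=grab("top","pics/top1.png")
E
```

```text
clock: 6.3
eef_pos: [566.7, -186.4, 197.9]
tcp_rot: [-3.141, 0.001, 0.148]
contact_force: [0.4, 0.1, -1.7]
opening: 0.075
grasp_force: 99.7
clock: 6.8
eef_pos: [575.2, 22.2, 198.1]
tcp_rot: [-3.141, 0.001, 0.198]
contact_force: [0.4, -0.3, -2.0]
opening: 0.072
grasp_force: 99.7
clock: 7.3
eef_pos: [575.6, 19.4, 198.7]
tcp_rot: [3.141, 0.0, 0.196]
contact_force: [0.0, 0.3, -2.2]
opening: 0.077
grasp_force: 99.7
[ 0.01596358  0.30934544 -2.2346543 ] [-0.00341535  0.05590985 -0.00737246] 99.66159224510193
[-0.0002, -0.0019, 0.0887] [0.0001, 0.0002, -0.0018]
```

View pics/w2.png

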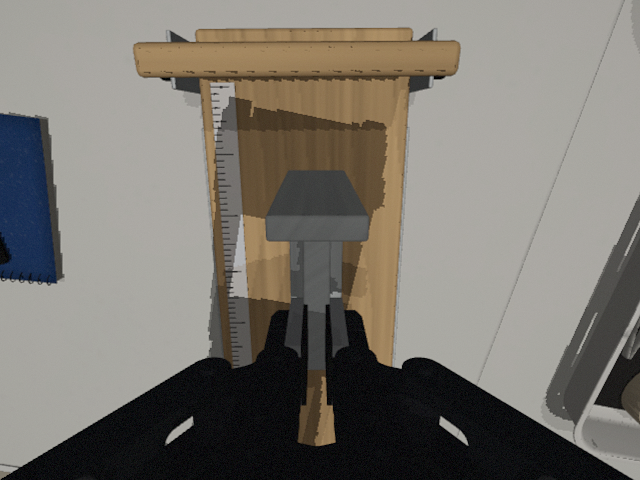

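Wrist view: headboard across (135..459, 42..75), bed edges from (202,82) to (213,350) and (408,82) to (393,362), square clear in front of the headboard. I'll check yaw and lateral offset from this.

```bash
python3 - <<'E'
from h import *
d=load("pics/w2.png")
W=lambda u,v,z: px2w(d,u,v,z)[:2]
for n,a,b in(("L",(202,82),(213,350)),("R",(408,82),(393,362))):
    p,q=W(*a,30),W(*b,30); v=p-q; print(n,p.round(1),q.round(1),np.arctan2(v[1],v[0]).round(4))
for v1,v2 in((44,42),(76,73)):
    for z in(150,153): p,q=W(136,v1,z),W(458,v2,z); e=p-q; print("head",z,p.round(1),q.round(1),np.arctan2(-e[0],e[1]).round(4),np.linalg.norm(e).round(1))
c,s=np.cos(.198),np.sin(.198)
for u,v,z in((202,82,30),(408,82,30),(136,76,153),(458,73,153),(136,44,153),(458,42,153)):
    w=W(u,v,z)-[476.1,1.3]; print("board-frame",(c*w[0]+s*w[1]).round(1),(-s*w[0]+c*w[1]).round(1))
E
```

```text
L [657.5 123.9] [426.1  88.7] 0.151
R [687.8 -29. ] [446.1 -80.3] 0.2092
head 150 [665.8 122.3] [695.4 -23.3] 0.2012 148.6
head 153 [665.5 121. ] [694.8 -22.4] 0.2012 146.4
head 150 [652.  121.6] [682.8 -27.3] 0.2041 152.0
head 153 [652.  120.3] [682.3 -26.3] 0.2041 149.7
board-frame 201.9 84.5
board-frame 201.6 -71.4
board-frame 195.8 82.0
board-frame 196.7 -67.7
board-frame 209.3 80.1
board-frame 209.8 -66.3
```

```bash

python3 -m crank '[[0,-0.003,0.02,0,0,-0.002,1],[0,-0.0065,0.04,0,0,-0.002,1],[0,-0.0065,0.06,0,0,-0.002,1],[0,-0.0065,0.08,0,0,-0.002,1],[0,-0.0065,0.09,0,0,-0.002,1]]'
python3 -m crank '[[0,0,0.003,0,0,0,1],[0,0,0.005,0,0,0,1],[0,0,0.006,0,0,0,1],[0,0,0.006,0,0,0,1],[0,0,0.006,0,0,0,1]]'
python3 -m crank '[[0,0,0.0,0,0,0,1],[0,0,0,0,0,0,1],[0,0,0,0,0,0,1],[0,0,0,0,0,0,1],[0,0,0,0,0,0,1]]'
python3 - <<'E'
from h import *
s=r.sense(); print(s['contact_force'],s['wrist_torque'],s['grasp_force'])
wp([((573.8,27.6,98),.2)])
E
```

```text
clock: 7.9
eef_pos: [573.5, 26.5, 107.2]
tcp_rot: [-3.141, 0.002, 0.199]
contact_force: [-0.2, 0.6, -2.3]
opening: 0.074
grasp_force: 99.6
clock: 8.4
eef_pos: [574.8, 26.9, 103.4]
tcp_rot: [3.141, -0.001, 0.2]
contact_force: [-0.0, -0.2, -2.4]
opening: 0.078
grasp_force: 99.6
clock: 8.9
eef_pos: [574.3, 26.9, 102.8]
tcp_rot: [-3.142, 0.0, 0.2]
contact_force: [0.4, -0.2, -2.6]
opening: 0.075
grasp_force: 99.6
[ 0.43359363 -0.18744617 -2.59728628] [-0.02089627  0.01012143  0.00139612] 99.63418364524841
[-0.0004, -0.0008, 0.0048] [-0.0, 0.0001, -0.0002]
```

```bash

python3 -m crank '[[0,0,0.002,0,0,0,1],[0,0,0.0035,0,0,0,1],[0,0,0.0045,0,0,0,1],[0,0,0.0045,0,0,0,1],[0,0,0.0045,0,0,0,1]]'
python3 -m crank '[[0,0,0.0005,0,0,0,1],[0,0,0.0005,0,0,0,1],[0,0,0.0005,0,0,0,1]]'
python3 -m crank '[[0,0,0.0005,0,0,0,1],[0,0,0.0005,0,0,0,1],[0,0,0.0005,0,0,0,1]]'
python3 -c "
from h import *
s=r.sense(); print(s['contact_force'],s['wrist_torque'])"
```

```text
clock: 9.4
eef_pos: [574.3, 26.9, 98.2]
tcp_rot: [-3.142, 0.0, 0.2]
contact_force: [0.9, -0.5, -2.0]
opening: 0.075
grasp_force: 99.6
clock: 9.7
eef_pos: [574.4, 26.9, 97.8]
tcp_rot: [3.142, -0.0, 0.2]
contact_force: [-0.0, -0.9, -2.2]
opening: 0.08
grasp_force: 99.6
clock: 10.0
eef_pos: [574.3, 26.9, 97.6]
tcp_rot: [-3.142, 0.0, 0.2]
contact_force: [-2.5, 0.4, 4.5]
opening: 0.073
grasp_force: 100.5
[-2.48884667  0.43873614  4.51652172] [0.04445893 0.44177141 0.02039835]
```

```bash

python3 -m crank '[[0.004,0,0,0,0,0,1],[0.01,0,0,0,0,0,1],[0.016,0,0,0,0,0,1],[0.022,0,0,0,0,0,1],[0.025,0,0,0,0,0,1]]'
python3 -m crank '[[0.004,0,0,0,0,0,1],[0.008,0,0,0,0,0,1],[0.011,0,0,0,0,0,1],[0.012,0,0,0,0,0,1],[0.012,0,0,0,0,0,1]]'
python3 -c "
from h import *
s=r.sense(); print(s['contact_force'],s['wrist_torque']);grab('top','pics/top2.png')"
```

```text
clock: 10.5
eef_pos: [599.2, 31.8, 97.6]
tcp_rot: [3.141, 0.0, 0.2]
contact_force: [-4.6, -1.0, 5.7]
opening: 0.076
grasp_force: 100.8
clock: 11.0
eef_pos: [610.6, 34.1, 97.6]
tcp_rot: [3.141, 0.0, 0.2]
contact_force: [-4.8, -0.8, 7.4]
opening: 0.078
grasp_force: 100.9
[-4.77399636 -0.75905783  7.39633618] [-0.17183963  0.72170928 -0.03699431]
```

```bash

python3 -m crank '[[0.002,0,0,0,0,0,1],[0.004,0,0,0,0,0,1],[0.005,0,0,0,0,0,1]]'
python3 -m crank '[[0.002,0,0,0,0,0,1],[0.003,0,0,0,0,0,1],[0.003,0,0,0,0,0,1]]'
python3 -m crank '[[0.002,0,0,0,0,0,1],[0.003,0,0,0,0,0,1],[0.003,0,0,0,0,0,1]]'
python3 -c "
from h import *
s=r.sense(); print(s['contact_force'],s['wrist_torque'])"
```

```text
clock: 11.35
eef_pos: [615.4, 35.1, 97.6]
tcp_rot: [3.141, 0.0, 0.2]
contact_force: [-5.3, -1.4, 9.8]
opening: 0.074
grasp_force: 101.1
clock: 11.65
eef_pos: [618.5, 35.8, 97.6]
tcp_rot: [3.141, 0.0, 0.2]
contact_force: [-4.4, -0.6, 5.4]
opening: 0.077
grasp_force: 100.9
clock: 11.95
eef_pos: [620.0, 36.1, 97.5]
tcp_rot: [-3.142, 0.003, 0.2]
contact_force: [-9.3, -1.0, 11.0]
opening: 0.077
grasp_force: 101.4
[-9.33566531 -1.01520331 11.0017311 ] [-0.28606757  1.4643323   0.0430722 ]
```

```bash

python3 -m crank '[[0.001,0,0,0,0,0,1],[0.002,0,0,0,0,0,1],[0.002,0,0,0,0,0,1]]'
python3 -m crank '[[0.001,0,0,0,0,0,1],[0.002,0,0,0,0,0,1],[0.002,0,0,0,0,0,1]]'
python3 -c "
from h import *
s=r.sense(); print(s['contact_force'],s['wrist_torque'],s['tcp_rot'])"
```

```text
clock: 12.25
eef_pos: [621.9, 36.5, 97.6]
tcp_rot: [-3.142, 0.003, 0.2]
contact_force: [-8.9, -1.5, 10.8]
opening: 0.072
grasp_force: 101.4
clock: 12.55
eef_pos: [623.9, 36.9, 97.6]
tcp_rot: [-3.142, 0.003, 0.2]
contact_force: [-9.2, -2.8, 10.6]
opening: 0.073
grasp_force: 101.4
[-9.21865466 -2.77712308 10.61017417] [-0.27741764  1.49027608  0.01449256] [-3.14154746e+00  2.98253089e-03  1.99873489e-01]
```

```bash

python3 -m crank '[[0.001,0,0,0,0,0,1],[0.002,0,0,0,0,0,1],[0.002,0,0,0,0,0,1]]'|sed -n 2,4p
python3 -m crank '[[0.0005,0,0,0,0,0,1],[0.001,0,0,0,0,0,1],[0.001,0,0,0,0,0,1]]'|sed -n 2,4p
python3 -m crank '[[0.0005,0,0,0,0,0,1],[0.001,0,0,0,0,0,1],[0.001,0,0,0,0,0,1]]'|sed -n 2,4p
python3 -c "
from h import *
s=r.sense(); print(s['contact_force'],s['wrist_torque'],s['tcp_rot'])"
```

```text
eef_pos: [625.8, 37.3, 97.6]
tcp_rot: [-3.142, 0.003, 0.2]
contact_force: [-9.0, -1.7, 11.3]
eef_pos: [625.8, 37.3, 97.6]
tcp_rot: [-3.142, 0.005, 0.2]
contact_force: [-13.0, -3.1, 14.5]
eef_pos: [625.9, 37.2, 97.6]
tcp_rot: [-3.141, 0.007, 0.2]
contact_force: [-16.1, -3.8, 18.1]
[-16.08268968  -3.8403546   18.07039077] [-0.68788404  2.74735693  0.06202282] [-3.14142775  0.00705427  0.19998536]
```

```bash

python3 -m crank '[[0,0,0,0,0.002,0,1],[0,0,0,0,0.004,0,1],[0,0,0,0,0.004,0,1],[0,0,0,0,0.004,0,1]]'|sed -n 2,4p
python3 -c "
from h import *
s=r.sense(); print(s['contact_force'],s['wrist_torque'],s['tcp_rot'],s['eef_pos'])"
python3 -m crank '[[0,0,0,0,0.002,0,1],[0,0,0,0,0.004,0,1],[0,0,0,0,0.004,0,1],[0,0,0,0,0.004,0,1]]'|sed -n 2,4p
python3 -c "
from h import *
s=r.sense(); print(s['contact_force'],s['wrist_torque'],s['tcp_rot'],s['eef_pos'])"
```

```text
eef_pos: [625.9, 37.3, 97.6]
tcp_rot: [-3.141, 0.003, 0.2]
contact_force: [-15.4, -3.8, 17.7]
[-15.38073326  -3.83775262  17.65722659] [-0.62816508  2.69418232  0.05559249] [-3.14145292e+00  2.75839443e-03  2.00039719e-01] [625.93956183  37.27595015  97.58600322]
eef_pos: [626.0, 37.3, 97.6]
tcp_rot: [-3.141, -0.001, 0.2]
contact_force: [-15.8, -3.7, 17.4]
[-15.80525805  -3.71532172  17.43884063] [-0.64578579  2.69338217 -0.04403746] [-3.14143130e+00 -1.29654648e-03  2.00009296e-01] [625.97302941  37.28942216  97.58337927]
```

```bash

python3 -m crank '[[0,0,-0.0003,0,0,0,1],[0,0,-0.0003,0,0,0,1],[0,0,-0.0003,0,0,0,1]]'|sed -n 2,4p
python3 -m crank '[[0,0,-0.0003,0,0,0,1],[0,0,-0.0003,0,0,0,1],[0,0,-0.0003,0,0,0,1]]'|sed -n 2,4p
python3 -c "
from h import *
s=r.sense(); print(s['contact_force'],s['wrist_torque'],s['tcp_rot'],s['eef_pos'])"
```

```text
eef_pos: [625.9, 37.3, 97.6]
tcp_rot: [-3.141, -0.001, 0.2]
contact_force: [-14.6, -3.5, 15.1]
eef_pos: [626.0, 37.3, 97.6]
tcp_rot: [-3.141, -0.001, 0.2]
contact_force: [-14.5, -4.0, 12.4]
[-14.5010173   -4.0494202   12.44978502] [-0.65652903  2.34385381 -0.01120543] [-3.14142510e+00 -1.17490344e-03  2.00050099e-01] [625.96992339  37.29749779  97.61107164]
```

```bash

python3 -m crank '[[0,0,-0.0003,0,0,0,1],[0,0,-0.0003,0,0,0,1],[0,0,-0.0003,0,0,0,1],[0,0,-0.0003,0,0,0,1],[0,0,-0.0003,0,0,0,1]]'|sed -n 2,4p
for i in 1 2 3; do python3 -m crank '[[0,0,0,0,0,0,1],[0,0,0,0,0,0,1],[0,0,0,0,0,0,1],[0,0,0,0,0,0,1],[0,0,0,0,0,0,1]]'|sed -n 1,4p; done
python3 -c "
from h import *
s=r.sense(); print(s['contact_force'],s['wrist_torque'],s['tcp_rot'],s['eef_pos']); grab('top','pics/top3.png'); grab('wrist','pics/w3.png')
a=cv2.imread('pics/top3.png')[160:270,255:375]; b=cv2.imread('pics/w3.png')
C=np.zeros((480,800,3),np.uint8); C[:,:480]=cv2.resize(b[0:300,160:460],(480,480)); C[:330,480:]=cv2.resize(a,(320,330)); cv2.imwrite('pics/c3.png',C)"
```

```text
eef_pos: [625.9, 37.3, 97.6]
tcp_rot: [-3.141, -0.001, 0.2]
contact_force: [-12.4, -3.2, 10.0]
clock: 15.85
eef_pos: [625.9, 37.3, 97.6]
tcp_rot: [-3.141, -0.001, 0.2]
contact_force: [-12.8, -3.0, 10.7]
clock: 16.35
eef_pos: [625.9, 37.3, 97.6]
tcp_rot: [-3.141, -0.001, 0.2]
contact_force: [-13.3, -3.8, 11.8]
clock: 16.85
eef_pos: [626.0, 37.3, 97.6]
tcp_rot: [-3.141, -0.001, 0.2]
contact_force: [-12.4, -2.6, 9.7]
[-12.36383207  -2.55803875   9.74455733] [-0.59352782  2.26309026  0.03942286] [-3.14140311e+00 -1.14234658e-03  2.00071491e-01] [625.95439491  37.31076345  97.63689268]
```

View pics/c3.png

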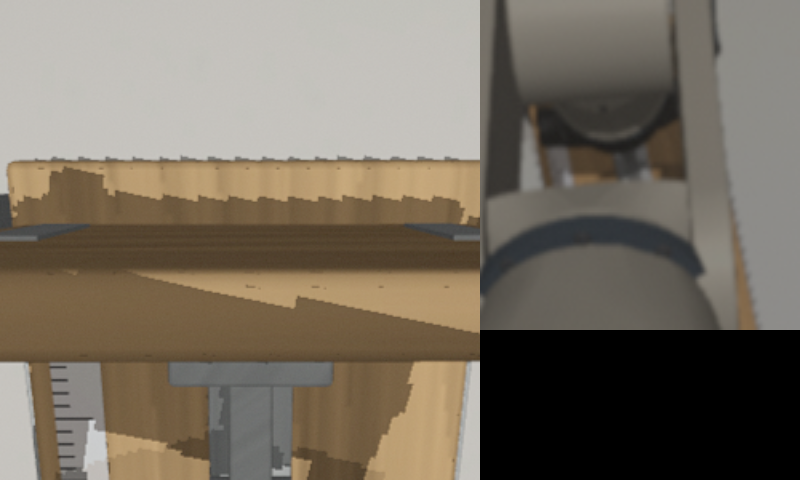

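The blade top sits against the headboard along its whole width (edge at crop row 361, both lines parallel). I'll check the headboard angle from that edge and push slightly more.

```bash

python3 -m crank '[[0.0005,0,0,0,0,0,1],[0.0005,0,0,0,0,0,1],[0.0005,0,0,0,0,0,1],[0.0005,0,0,0,0,0,1],[0.0005,0,0,0,0,0,1]]'|sed -n 2,4p
for i in 1 2 3; do python3 -m crank '[[0,0,0,0,0,0,1],[0,0,0,0,0,0,1],[0,0,0,0,0,0,1],[0,0,0,0,0,0,1],[0,0,0,0,0,0,1]]'|sed -n 1,4p; done
python3 -c "
from h import *
d=load('pics/w3.png'); s=r.sense()
for u,v,z in((250,225.6,154),(200,225.6,154),(350,225.6,154),(265,240,140),(367,240,140)):
    w=px2w(d,u,v,z)-s['eef_pos']; print(z,w@[np.cos(.2),np.sin(.2),0],w@[-np.sin(.2),np.cos(.2),0])
print(s['contact_force'],s['tcp_rot'])
d=load('pics/w1.png')
for u in(266,368):
    print('w1 blade outer top in hand',px2w(d,u,217,196.8+42)-[557.8,-396.2,0],px2w(d,u,240,238.8)-[557.8,-396.2,0])
"
```

```text
eef_pos: [626.0, 37.3, 97.6]
tcp_rot: [-3.141, -0.0, 0.2]
contact_force: [-14.9, -4.2, 12.1]
clock: 17.95
eef_pos: [626.0, 37.3, 97.6]
tcp_rot: [-3.141, -0.0, 0.2]
contact_force: [-14.7, -3.9, 11.0]
clock: 18.45
eef_pos: [625.9, 37.3, 97.6]
tcp_rot: [-3.141, -0.0, 0.2]
contact_force: [-13.6, -3.3, 11.2]
clock: 18.95
eef_pos: [626.0, 37.3, 97.6]
tcp_rot: [-3.141, -0.0, 0.2]
contact_force: [-14.3, -3.4, 11.7]
154 50.66670129847513 17.064537518526176
154 50.67643333807113 29.758433710974366
154 50.647235445055344 -8.325569064081746
140 42.3804955992913 15.310006154636863
140 42.35722769013686 -14.68011255827222
[-14.29351432  -3.42373938  11.71943456] [-3.14136237e+00 -1.34666102e-04  2.00072086e-01]
w1 blade outer top in hand [ 47.74922571  19.40381147 238.8       ] [ 40.77162138  18.99929383 238.8       ]
w1 blade outer top in hand [ 50.61794723  -9.9360273  238.8       ] [ 43.69738681 -10.89408719 238.8       ]
```

```bash

python3 -m crank '[[-0.002,0,0,0,0,0,1],[-0.004,0,0,0,0,0,1],[-0.007,0,0,0,0,0,1],[-0.011,0,0,0,0,0,1],[-0.016,0,0,0,0,0,1]]'|sed -n 2,4p
python3 -m crank '[[-0.01,0,-0.003,0,0,0,1],[-0.02,0,-0.01,0,0,0,1],[-0.03,0,-0.025,0,0,0,1],[-0.034,0,-0.06,0,0,0,1],[-0.034,0,-0.1,0,0,0,1]]'|sed -n 2,4p
python3 -m crank '[[0,0,0,0,0,0,1],[0,0,0,0,0,0,1],[0,0,0,0,0,0,1],[0,0,0,0,0,0,1]]'|sed -n 2,4p
python3 - <<'E'
from h import *
s=r.sense(); print(s['contact_force'],s['tcp_rot'],s['eef_pos'])
a=s['eef_pos']; b=np.array([558.5,-396.8,199]); wp([(a+(b-a)/2,.149),(b,.098)])
grab('wrist','pics/w4.png')
E
```

```text
eef_pos: [613.9, 34.9, 97.9]
tcp_rot: [3.142, -0.008, 0.2]
contact_force: [-0.5, -0.8, -2.9]
eef_pos: [577.5, 27.7, 198.1]
tcp_rot: [-3.141, -0.005, 0.2]
contact_force: [1.0, 0.2, -2.2]
eef_pos: [578.8, 28.0, 196.4]
tcp_rot: [-3.141, -0.006, 0.2]
contact_force: [0.4, -0.6, -2.6]
[ 0.35234921 -0.64158707 -2.5839566 ] [-3.14123783 -0.0055074   0.19981034] [578.83275784  27.96877867 196.40548613]
[-0.0521, 0.2061, -0.0017] [-0.0005, -0.0055, 0.0508]
[-0.0416, 0.2085, -0.0013] [-0.0, -0.0, 0.051]
```

View pics/w4.png

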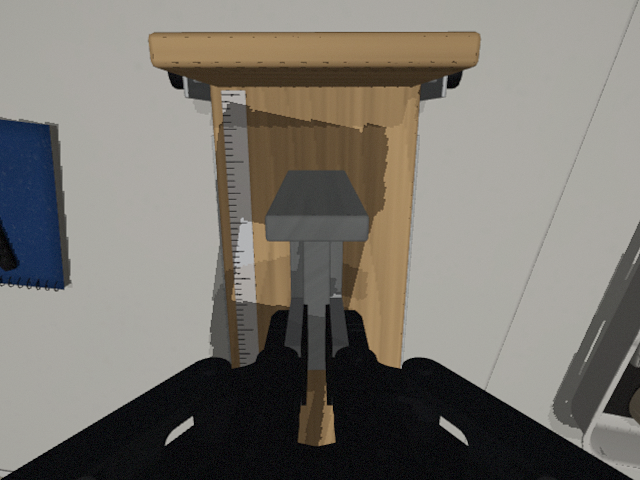

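The headboard now stands upright (top at rows 33–66) and the square sits unchanged in the hand. Returning to the tray and taking out the small pitch offset.

```bash

python3 -m crank '[[-0.01,0.041,0,0,-0.0055,0.01,1],[-0.02,0.082,0,0,-0.0055,0.02,1],[-0.03,0.123,0,0,-0.0055,0.03,1],[-0.041,0.165,0,0,-0.0055,0.04,1],[-0.052,0.206,-0.002,0,-0.0055,0.051,1]]'|sed -n 2,4p
python3 -m crank '[[-0.008,0.041,0,0,0,0.01,1],[-0.016,0.082,0,0,0,0.02,1],[-0.024,0.123,0,0,0,0.03,1],[-0.033,0.165,0,0,0,0.04,1],[-0.0416,0.2085,0,0,0,0.051,1]]'|sed -n 2,4p
python3 -m crank '[[0,0,0,0,0,0,1],[0,0,0,0,0,0,1],[0,0,0,0,0,0,1],[0,0,0,0,0,0,1],[0,0,0,0,0,0,1]]'|sed -n 2,4p
python3 -c "
from h import *
s=r.sense(); print(s['tcp_rot'],s['eef_pos']); wp([((558.5,-396.8,83),.098)])"
```

```text
eef_pos: [569.0, -185.7, 198.1]
tcp_rot: [-3.14, -0.001, 0.149]
contact_force: [1.1, -0.2, -2.3]
eef_pos: [558.9, -397.9, 197.9]
tcp_rot: [-3.14, -0.001, 0.097]
contact_force: [0.4, 0.1, -2.6]
eef_pos: [559.9, -395.4, 199.2]
tcp_rot: [-3.141, -0.002, 0.099]
contact_force: [-0.1, 0.4, -2.0]
[-3.14100568e+00 -2.38922271e-03  9.91612508e-02] [ 559.91634773 -395.41838828  199.22394346]
[-0.0018, 0.0013, 0.1162] [-0.0006, -0.0024, 0.0012]
```

```bash

python3 -m crank '[[0,0,0.025,0,-0.001,0,1],[0,0,0.055,0,-0.001,0,1],[0,0,0.085,0,-0.001,0,1],[0,0,0.105,0,-0.001,0,1],[0,0,0.115,0,-0.001,0,1]]'|sed -n 2,4p
python3 -m crank '[[0,0,0,0,0,0,1],[0,0,0,0,0,0,1],[0,0,0,0,0,0,1],[0,0,0,0,0,0,1]]'|sed -n 2,4p
python3 -c "
from h import *
s=r.sense(); print(s['tcp_rot'],s['eef_pos']); wp([((558.5,-396.8,78.9),.098)])"
```

```text
eef_pos: [559.2, -395.1, 82.2]
tcp_rot: [-3.139, 0.001, 0.099]
contact_force: [0.0, 0.6, -2.0]
eef_pos: [560.6, -397.0, 85.6]
tcp_rot: [3.141, -0.003, 0.098]
contact_force: [-0.0, 0.0, -1.9]
[ 3.14065295e+00 -3.00825735e-03  9.78349410e-02] [ 560.56984529 -396.95510669   85.58080021]
[-0.0021, -0.0004, 0.0067] [0.0009, -0.003, -0.0002]
```

```bash

python3 -m crank '[[0,0,0.002,0,0,0,1],[0,0,0.003,0,0,0,1],[0,0,0.003,0,0,0,1],[0,0,0.003,0,0,0,1],[0,0,0.003,0,0,0,1]]'|sed -n 2,4p
python3 -m crank '[[0,0,0.001,0,0,0,1],[0,0,0.001,0,0,0,1],[0,0,0.001,0,0,0,1]]'|sed -n 2,4p
python3 -m crank '[[0,0,0.0005,0,0,0,1],[0,0,0.0005,0,0,0,1],[0,0,0.0005,0,0,0,1]]'|sed -n 2,4p
```

```text
eef_pos: [559.9, -396.5, 81.2]
tcp_rot: [-3.141, -0.001, 0.098]
contact_force: [-0.5, -0.1, -2.1]
eef_pos: [559.8, -396.4, 80.1]
tcp_rot: [-3.141, -0.001, 0.098]
contact_force: [-0.1, 0.4, -2.2]
eef_pos: [559.9, -396.5, 79.7]
tcp_rot: [-3.141, -0.001, 0.098]
contact_force: [-0.1, 0.1, -1.9]
```

```bash

python3 -m crank '[[0,0,0.0005,0,0,0,1],[0,0,0.0005,0,0,0,1],[0,0,0.0005,0,0,0,1]]'|sed -n 2,4p
python3 -m crank '[[0,0,0.0004,0,0,0,1],[0,0,0.0004,0,0,0,1],[0,0,0.0004,0,0,0,1]]'|sed -n 2,4p
```

```text
eef_pos: [559.9, -396.5, 79.2]
tcp_rot: [-3.141, -0.001, 0.098]
contact_force: [0.3, 0.3, -2.9]
eef_pos: [559.9, -396.5, 78.9]
tcp_rot: [-3.141, -0.002, 0.098]
contact_force: [-0.7, -0.6, -1.0]
```

```bash

python3 -m crank '[[0,0,0.0003,0,0,0,1],[0,0,0.0003,0,0,0,1],[0,0,0.0003,0,0,0,1]]' 20|sed -n 2,7p
python3 -m crank '[[0,0,0,0,0,0,0.85],[0,0,0,0,0,0,0.8],[0,0,0,0,0,0,0.7],[0,0,0,0,0,0,0.5],[0,0,0,0,0,0,0.5]]'|sed -n 2,7p
python3 -m crank '[[0,0,0,0,0,0,0.5],[0,0,-0.01,0,0,0,0.5],[0,0,-0.03,0,0,0,0.5],[0,0,-0.06,0,0,0,0.5],[0,0,-0.1,0,0,0,0.5]]'|sed -n 2,7p
python3 -m crank '[[0,0,-0.03,0,0,0,0.5],[0,0,-0.05,0,0,0,0.5],[0,0,-0.05,0,0,0,0.5],[0,0,-0.05,0,0,0,0.5]]'|sed -n 1,7p
python3 -c "
from h import *
d=grab('wrist','pics/w5.png')
t=grab('top','pics/top5.png')['image']
C=np.zeros((600,720,3),np.uint8); C[:480,:400]=d['image'][:480,120:520]; C[:600,400:]=cv2.resize(t[160:310,260:340],(320,600)); cv2.imwrite('pics/c5.png',C[:,:,::-1])"
```

```text
eef_pos: [559.9, -396.5, 78.8]
tcp_rot: [-3.141, -0.002, 0.098]
contact_force: [-1.4, 0.9, 3.2]
opening: 0.08
grasp_force: 100.3
eef_pos: [559.9, -396.5, 78.5]
tcp_rot: [-3.141, -0.002, 0.098]
contact_force: [-1.0, 0.2, -0.1]
opening: 0.506
grasp_force: 0.0
eef_pos: [558.8, -395.9, 178.6]
tcp_rot: [-3.139, 0.001, 0.098]
contact_force: [1.1, -1.1, -0.2]
opening: 0.499
grasp_force: 0.0
clock: 26.2
eef_pos: [559.7, -396.5, 229.0]
tcp_rot: [3.141, -0.002, 0.098]
contact_force: [-0.3, -0.2, -0.4]
opening: 0.495
grasp_force: 0.0
```

View pics/c5.png

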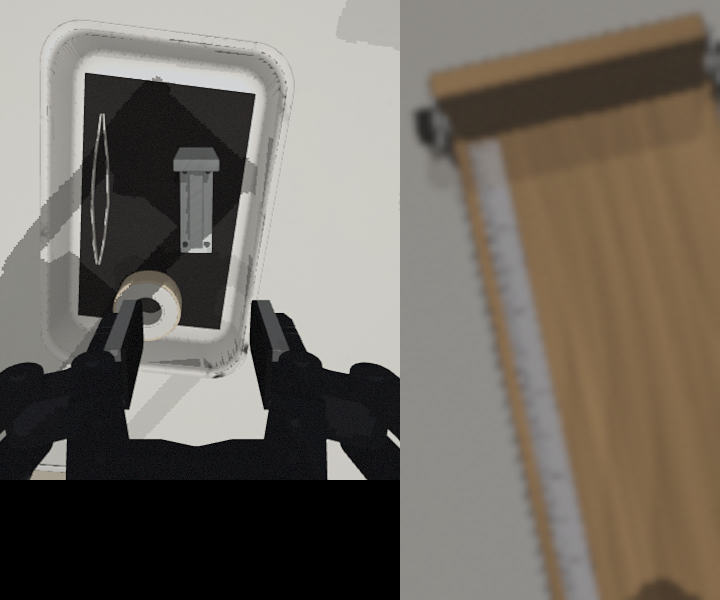

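The square stands upright and flat on the liner, with the tape and forceps untouched. Quick check of the headboard angle from the top view: inner top edge (435,97)–(703,38), bed line (465,143)–(705,85).

```bash
python3 -c "
from h import *
d=load('pics/top5.png'); f=lambda u,v,z: px2w(d,260+(u-400)/4,160+v/4,z)[:2]@[np.cos(.2),np.sin(.2)]
print('top',f(435,97,154),f(703,38,154),'bed',f(465,143,30),f(705,85,30))
d=load('pics/w4.png'); g=lambda u,v,z: px2w(d,u,v,z)[:2]@[np.cos(.2),np.sin(.2)]
print('w4 top',g(155,66,154),g(475,66,154),'bed line',g(225,86,30),g(405,86,30)); s=[625.95,37.3]; print('face by touch',np.dot(s,[np.cos(.2),np.sin(.2)])+49)"
```

```text
top 670.9774252707452 670.022259320232 bed 670.1904384952958 672.3309607207548
w4 top 671.6511700471453 671.5128530701722 bed line 671.5524325291276 671.4234053024761
face by touch 669.883040438381
```

Top and bottom edges of the headboard's face agree to within 1 mm, so it stands square. Handing in.

```bash
python3 -c "
from h import *
print(sign_off())"
```

```text
the job is handed in; nothing more can be done
None
```

The square pushed the headboard back until it stood square (face edges agree to about 1 mm) and was held there about 3.5 s at roughly 12–14 N down and 13–15 N forwards at the wrist; it is upright in the tray again, tape and forceps where they were, and the job was handed in at about 26 s.

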